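# Set the ring under the pan to medium

## Task

On the two-ring hob, turn the knob of the ring under the wide shallow two-handled pan from off to medium, so that it clicks in with its white line at the middle-length bar mark. Leave the other ring off, do not push the pan about, and let go of the knob.

Things in the scene. Friction and masses are not known exactly. Their poses are not given: they have to be found in the camera images.
- hob: Fixed steel countertop hob, 270 (x) by 420 (y) mm, top 45 mm high. Origin: centre of underside; x from the knob edge to the back, y left, z up. Ring centres at (35, +100) and (35, -100) mm, 150 across, 53 high. In front of each ring its own black knob, vertical axis at (-100, +100) and (-100, -100). The pan stands on one ring, a narrow milk pot (72 across, 50 tall, stub handle) on the other.
- pan: Wide shallow dark steel pan, 122 mm across, 35 mm tall, two small loop handles on opposite sides reaching 80 mm from its centre; 0.3 to 0.65 kg, loose, on the left or right ring, within 10 mm of the ring's centre. Origin: centre of its underside, z up, handles along its y.
- knob_left (a joint): Left (+y) ring's knob angle, rad, clockwise from above. Clicks: 0 off (start), 0.593 low, 1.187 medium, 1.780 high; springs to the nearest when released; needs up to 0.1 N m. Skirt 42 mm across, top 56 mm above worktop; on it a grip bar 42 long, 14 wide, top 94 mm above worktop. White line on half the bar is the pointer: at 0 it points 0.890 rad left (anticlockwise) of hob x.
- knob_right (a joint): Right (-y) ring's knob, built and measured like knob_left. Black marks on the steel round each knob, 30 to 48 mm from its axis, angles from hob x seen from above: open circle 51 deg left = off; short bar (6 mm) 17 deg left = low; middle bar (12 mm) 17 deg right = medium; long bar (18 mm) 51 deg right = high.
There are look-alikes about, which are no part of the job. There is more than one size of the pan; the job needs the smaller.

How it is judged (in metres and radians):
At the end, for the whole second after the job is handed in: The knob of the ring under the pan stands at medium (1.187 rad) within 0.18 rad (about 10 degrees), the other knob is still at off within 0.18 rad, and the pan is within 20 mm of where it stood (((y of pan in the frame of hob above 0 m and value of joint knob_left between 1.007 and 1.367 rad and value of joint knob_right below 0.18 rad) or (y of pan in the frame of hob below 0 m and value of joint knob_right between 1.007 and 1.367 rad and value of joint knob_left below 0.18 rad)) and distance of pan from where it was at the start of the episode below 0.02 m); the robot touches nothing.
It fails at once if the pan is pushed more than 20 mm from where it stood (distance of pan from where it was at the start of the episode above 0.02 m).
It also fails if it takes over 34 s, if anything falls off the work surface, if the arm or the gripper's body presses on something with over 40 N, if the wrist force passes 120 N, or if a joint passes its speed limit or range.

## Robot

A 6-joint arm with a two-finger parallel gripper is mounted at the origin on a cart in front of the work surface, level with it; the furniture and walls round the work are solid. World frame = base frame: x ahead of the robot, y to its left, z up, the work surface at z = 0. Lengths are in mm, angles in rad, forces in N, time in s.
With the tool pointing down it reaches from about 350 to 850 mm from the base axis. Payload 8.1 kg.
Tool frame: the origin (TCP) lies on the centre line of the jaws, within the pads' length; the fingertips stand 19 mm ahead of it and the grasp point (between the pads) is the TCP; z points along the fingers, y is the line along which they close (so a half turn about z gives the same grasp; the last joint's range is limited). The gripper opens to 85 mm and grips with 20 to 120 N. Pads are 22 mm wide; open, the fingers measure 114 mm over their backs; the gripper's body (76 mm by 85 mm) begins 54 mm behind the grasp point. The pads swing forward as they close: fully open they stand 13 mm farther back than shut.
Start: joints at [-1.341, 0.13, 1.488, -0, 1.523, -0.085], TCP at [185.796, -570.513, 250.292] pointing down, gripper open.
Joint ranges: [-2.96, 2.96], [-0.89, 2.26], [0.02, 2.5], [-1.34, 4.48], [0, 2.73], [-2.66, 2.66]. Speed limits (rad/s): [2.39, 2.39, 2.79, 3.14, 3.14, 3.14].

## Interface

Orientations are given as a unit quaternion [x, y, z, w].
In Python, from workcell import * gives the robot as it stands. The module is installed in compiled form; this text tells all that it offers.
- The arm moves only by the tool carry_out, never from a script. Its argument "moves" is a list of rows, each an object with "linear": the shift along the tool's x, y, z as a fraction of full scale, a list of three; "rot": the turn, a rotation vector about the tool's x, y, z as a fraction of full scale, a list of three; "fingers": the opening, from 0 (shut) to 1 (fully open). A call has 1 to 10 rows; each row shifts and turns the commanded pose from where the row before left it, along the tool's axes as they then stand; what a row does not reach is not made up. Full scale, the value 1, is 800 mm for a shift and 90 degrees for a turn. A row lasts 1/8 s, in which the tool goes at most 62.5 mm and 10.7 degrees, less where a joint would pass 70% of its speed; a pose out of reach is approached as far as the arm can. A call with a number of a shift or a turn outside -1 to 1 is refused whole. A call with a gripper value outside its range is refused whole. The fingers move at their own pace and stop on an object; the grip force is fixed at half the most. Time passes only in rows, so rows that do not move let the fingers close. It gives the time, the measured TCP pose, the force, the opening and the grip force at its end, in the units of the state.
- sense(): the state, without advancing time (a new reading comes with each control period).
- camera(name): name is "scene" or "side" or "wrist"; returns a dict with "img" (420x560x3 uint8, red, green, blue), "K" (3x3 intrinsics, pixels), "R" (3x3) and "t" (3): a world point X has camera coordinates R X + t. Camera axes: x right, y down, z forward; pixel columns grow to the right and rows downward; lengths in mm; the calibration is good to about 2 mm. A picture is of the moment at which its call begins. There is no depth.
- finish_job(): hands the job in; it is judged then, once.
Trained networks look in the newest picture that a camera, given by its name, has taken for a name from the list of things; names that differ only in an ending like _2 or _b are one class to them, and where a whole thing is asked for, a point or a joint stands for the part that bears it (a point fixed in the world has none). Each returns a list of dicts, best first, with "p" (0 to 1); they miss things now and then, are a little off and sometimes report something else, mostly with a low value. They report only what shows in the picture. A call takes as long as a camera call. They do not tell look-alikes from the thing itself.
- look_for(camera, name): "rect" ([left, top, right, bottom] in pixels, round what is visible of it).
- regions_of(camera, name): "pixels" (420x560 bool, what is visible of it) and "rect" ([left, top, right, bottom] in pixels, round what is visible of it).
- pinpoint(camera, name): "position" ([row, column] in pixels: a listed point, or the origin of a listed thing).
The state is a dict: "time_s": time; "joint_pos": joint angles; "joint_vel": joint speeds; "joint_efforts": joint torques, N m; "position": TCP position; "orientation": TCP orientation; "force": force on the tool from outside, world axes, zero at the start; "ft_torque": the same for the moment, N m; "grip_width": finger opening in mm; "gripper_force": force on a finger pad.
Only numpy, scipy, OpenCV 4.12 (cv2) and the standard library are available. Lean on these libraries where they do the work, as an engineer would, in place of code of your own. Each camera call takes 0.05 s, during which the arm holds its last target. There are 200 camera calls.

## Working session

There is one attempt and no reset: what is moved stays moved. The work goes in short steps, Python scripts to look and compute and a tool call to move; the robot and the scene stay as the last step left them, time stands still between calls to the robot, and variables do not carry over. Pictures are saved under pics/ and viewed, at most 10 in all, crops included, and the job is handed in when it is done.

Besides the shell and the picture viewer there is one more tool, called after "Request:" by a JSON object that holds its "fn" and its "kwargs". carry_out: Moves the arm, as the interface text tells. Shift numbers are shares of 800 mm and turn numbers shares of 90 degrees, none past 1 either way. Its arguments: {"type":"object","properties":{"moves":{"type":"array","items":{"type":"object","properties":{"linear":{"type":"array","items":{"type":"number","minimum":-1,"maximum":1}},"rot":{"type":"array","items":{"type":"number","minimum":-1,"maximum":1}},"fingers":{"type":"number"}}}}},"required":["moves"]}

```bash
mkdir -p pics; cat > h.py <<'E'
from workcell import *
import numpy as np, cv2
def ray(c,px,z):
    r,col=px; K,R,t=[np.array(c[k]) for k in('K','R','t')]
    d=R.T@np.linalg.solve(K,[col,r,1]); o=-R.T@t
    return o+d*(z-o[2])/d[2]
def proj(c,X):
    p=np.array(c['K'])@(np.array(c['R'])@np.array(X,float)+np.array(c['t'])); return p[:2]/p[2]
def save(c,n,box=None,s=1):
    im=c['img'][:,:,::-1]
    if box: im=im[box[1]:box[3],box[0]:box[2]]
    cv2.imwrite('pics/'+n,cv2.resize(im,None,fx=s,fy=s,interpolation=cv2.INTER_CUBIC))
E
python3 - <<'E'
from h import *
a=camera('scene');b=camera('side')
save(a,'scene.png',s=1.4);save(b,'side.png',s=1.4)
for cn,c in(('scene',a),('side',b)):
  print(cn,'cam at',-np.array(c['R']).T@c['t'])
  for n,z in(('hob',0),('pan',53),('knob_left',50),('knob_right',50)):
    for q in pinpoint(cn,n)[:4]: print(n,'pt',q['p'],np.round(q['position']),np.round(ray(c,q['position'],z)))
    for q in look_for(cn,n)[:4]: print(n,'rect',q['p'],np.round(q['rect']))
print(sense())
E
```

```text
scene cam at [ 88.89116847 723.74597118 981.94527228]
hob pt 0.65 [147. 317.] [ 588. -210.    0.]
hob rect 0.72 [240.  81. 391. 214.]
pan pt 0.75 [110. 319.] [ 629. -288.   53.]
pan rect 0.85 [295.  82. 342. 120.]
pan rect 0.77 [205. 237. 283. 309.]
pan rect 0.22 [338. 153. 355. 173.]Traceback (most recent call last):
  File "<stdin>", line 7, in <module>
ValueError: it knows: hob, pan
```

```bash
python3 - <<'E'
from h import *
b=camera('side');c=b
for n,z in(('hob',0),('pan',53)):
    for q in pinpoint('side',n)[:4]: print(n,'pt',q['p'],np.round(q['position']),np.round(ray(c,q['position'],z)))
    for q in look_for('side',n)[:4]: print(n,'rect',q['p'],np.round(q['rect']))
E
```

```text
hob pt 0.85 [176. 333.] [ 584. -211.   -0.]
hob rect 0.87 [250. 132. 404. 221.]
pan pt 0.97 [142. 336.] [ 631. -304.   53.]
pan pt 0.7 [276. 243.] [457. 292.  53.]
pan rect 0.91 [195. 227. 298. 304.]
```

View pics/scene.png

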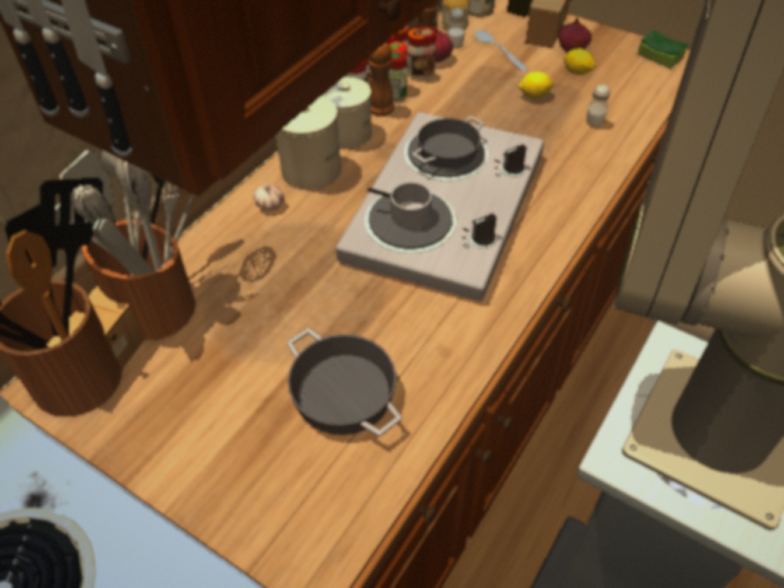

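View pics/side.png

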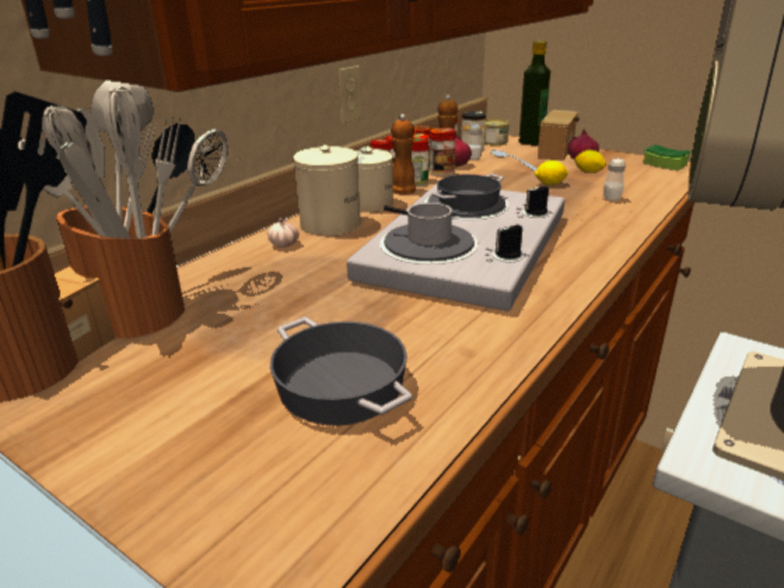

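The scene shows two pans: the smaller stands on the hob's far (right, −y) ring at scene px (col 319, row 104), the larger look-alike on the worktop at (245,273). The milk pot is on the left ring at (293,148). The knobs are at (367,111) for the right and (346,163) for the left, so the right knob is the one to turn. Next I fit the hob pose from its top corners.

```bash
python3 - <<'E'
from h import *
from scipy.optimize import least_squares
a=camera('scene');b=camera('side')
# hob top corners (hob xy), px in 1.4x views
obs=[(a,(135,210),(342,252)),(a,(-135,210),(480,287)),(a,(-135,-210),(543,139)),(a,(135,-210),(420,115)),
     (b,(135,210),(352,264)),(b,(-135,210),(515,288)),(b,(-135,-210),(565,199))]
def W(p,x,z): 
    c,s=np.cos(p[2]),np.sin(p[2]); return [p[0]+c*x[0]-s*x[1],p[1]+s*x[0]+c*x[1],z]
f=lambda p:np.concatenate([proj(c,W(p,x,45))-np.array(u)/1.4 for c,x,u in obs])
r=least_squares(f,[586,-210,0],x_scale=[100,100,.3],loss='soft_l1')
print(r.x,np.round(r.fun,1))
p=r.x
print('knobR',W(p,(-100,-100),94),'knobL',W(p,(-100,100),94),'pan ring',W(p,(35,-100),53))
for c in(a,b): print([np.round(proj(c,W(p,k,94))*1.4) for k in((-100,-100),(-100,100))])
s=sense();print(s['position'],s['orientation'])
save(a,'crop.png',(235,70,405,220),4.5)
E
```

```text
[ 5.78712493e+02 -2.05608168e+02  2.21786418e-01] [-4.  -1.3  5.5  2.5  1.2  0.  -3.  -2.4 -3.5 -2.2  1.2  1.7  0.2 -1.8]
knobR [np.float64(503.1591520116167), np.float64(-325.1560355672316), 94] knobL [np.float64(459.1646250817191), np.float64(-130.05482695945665), 94] pan ring [np.float64(634.8524678218647), np.float64(-295.45972988955066), 53]
[array([517., 149.]), array([488., 220.])]
[array([539., 188.]), array([513., 227.])]
[ 185.80556394 -570.50892222  250.3144321 ] [9.87635780e-01 1.56765962e-01 1.28869048e-06 2.37316152e-06]
```

View pics/crop.png

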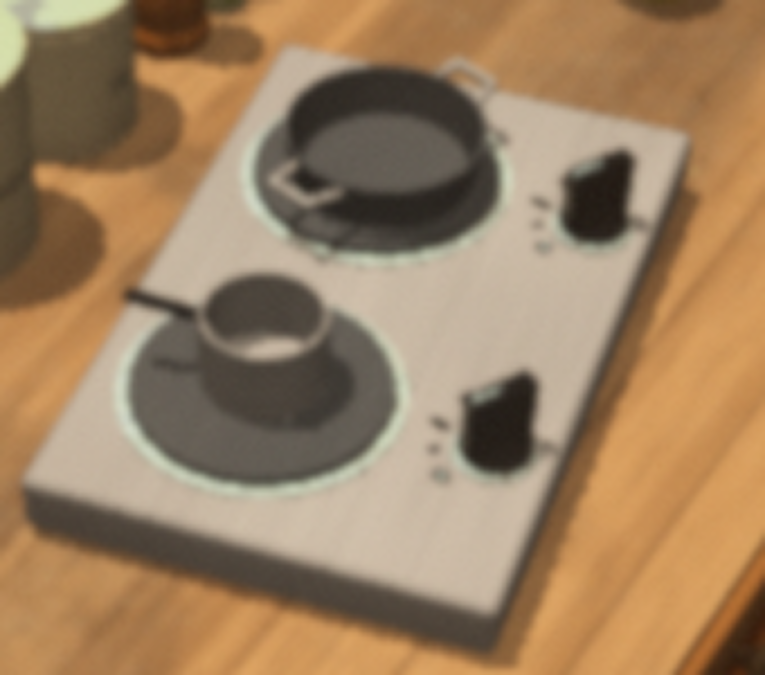

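The small pan on the right ring (crop px 385,150) is confirmed as the job's pan; the right knob is at crop px (598,200), with its white line toward off. I move above it with the fingers across the bar.

Request:
{"fn": "carry_out", "kwargs": {"moves": [{"linear": [0.059, -0.021, 0], "rot": [0, 0, 0], "fingers": 0.6}, {"linear": [0.059, -0.021, 0], "rot": [0, 0, 0], "fingers": 0.6}, {"linear": [0.059, -0.021, 0], "rot": [0, 0, 0], "fingers": 0.6}, {"linear": [0.059, -0.021, 0], "rot": [0, 0, 0], "fingers": 0.6}, {"linear": [0.059, -0.021, 0], "rot": [0, 0, 0], "fingers": 0.6}, {"linear": [0.059, -0.021, 0], "rot": [0, 0, 0], "fingers": 0.6}, {"linear": [0.059, -0.021, 0], "rot": [0, 0, 0], "fingers": 0.6}, {"linear": [0.059, -0.021, 0], "rot": [0, 0, 0], "fingers": 0.6}]}}

```text
time_s: 1.65
position: [504.4, -324.7, 250.5]
orientation: [0.988, 0.157, 0.0, 0.0]
force: [0.7, -0.2, 0.4]
grip_width: 51.2
gripper_force: 0.0
```

Request:
{"fn": "carry_out", "kwargs": {"moves": [{"linear": [0, 0, 0], "rot": [0, 0, -0.102], "fingers": 0.6}, {"linear": [0, 0, 0], "rot": [0, 0, -0.102], "fingers": 0.6}, {"linear": [0, 0, 0], "rot": [0, 0, -0.102], "fingers": 0.6}, {"linear": [0, 0, 0], "rot": [0, 0, -0.102], "fingers": 0.6}, {"linear": [0, 0, 0], "rot": [0, 0, -0.102], "fingers": 0.6}, {"linear": [0, 0, 0], "rot": [0, 0, 0], "fingers": 0.6}]}}

```text
time_s: 2.4
position: [503.2, -325.8, 250.3]
orientation: [0.849, 0.529, 0.0, 0.0]
force: [0.1, -0.6, 0.9]
grip_width: 51.3
gripper_force: 0.0
```

```bash
python3 - <<'E'
from h import *
from scipy.spatial.transform import Rotation as Ro
w=camera('wrist');save(w,'w1.png',s=1.4)
s=sense();print(s['position'],Ro.from_quat(s['orientation']).as_matrix().round(3),s['joint_pos'],s['time_s'])
print(-np.array(w['R']).T@w['t'], proj(w,(503,-325,94))*1.4)
E
```

```text
[ 503.24615152 -325.7958255   250.32758931] [[ 0.442  0.897  0.   ]
 [ 0.897 -0.442 -0.   ]
 [-0.     0.    -1.   ]] [-6.60049173e-01  1.28978783e-01  1.48968027e+00  5.49071951e-06
  1.52288811e+00 -2.01684753e-01] 2.45
[ 534.98812271 -259.76527683  374.26301761] [393.95948663 269.71268011]
```

View pics/w1.png

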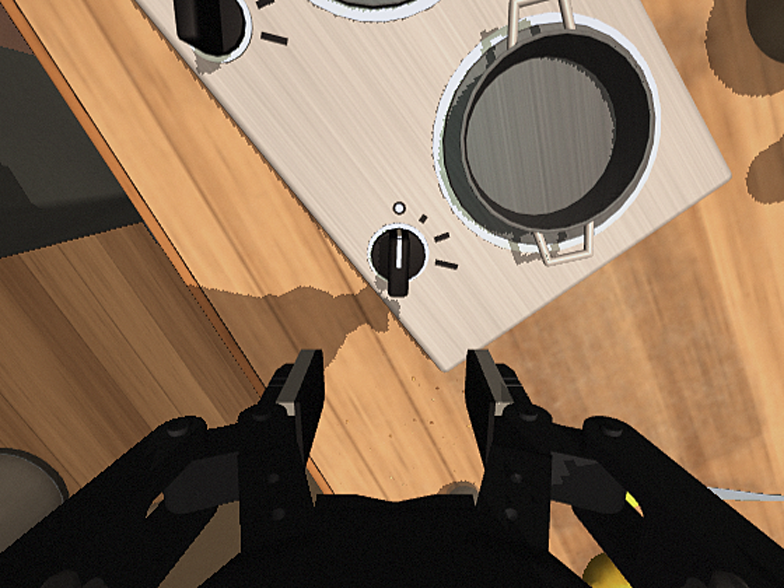

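The wrist view shows the right knob with its skirt centred at about (398,253) (1.4x px), the white line from (399,234) to (398,266) pointing at the open circle (399,208), and the pads parallel to the bar. I check the centre and angle numerically.

```bash
python3 - <<'E'
from h import *
w=camera('wrist')
g=lambda u,z: ray(w,(u[1]/1.4,u[0]/1.4),z)
for n,u,z in(('skirt',(398.5,253),50),('line far',(399.5,232),94),('line near',(398,268),94),('circle',(399,208),45),('long bar near',(436,263),45),('long bar far',(457,267),45),('mid near',(435,241),45),('mid far',(449,235),45),('hobcornerFR',(445,370),45),('corner BR',(729,178),45)): print(n,g(u,z).round(1))
c,cm=g((398.5,253),50),g((399,208),45)
print('circle dir',np.arctan2(*(cm-c)[1::-1]), 'tool x dir',np.arctan2(.897,.442))
save(w,'w2.png',(250,125,340,225),6)
a=[g((445,370),45),g((729,178),45)]; d=a[1]-a[0]; print('yaw',np.arctan2(d[1],d[0]),np.linalg.norm(d))
E
```

```text
skirt [ 507.  -324.9   50. ]
line far [ 517.6 -303.7   94. ]
line near [ 506.  -325.1   94. ]
circle [ 522.2 -294.8   45. ]
long bar near [ 529.5 -346.2   45. ]
long bar far [ 543.  -356.5   45. ]
mid near [ 536.1 -329.9   45. ]
mid far [ 547.8 -330.4   45. ]
hobcornerFR [ 497.3 -434.6   45. ]
corner BR [ 752.  -383.7   45. ]
circle dir 1.1019717445103538 tool x dir 1.1129626057759323
yaw 0.19711516679592767 259.780610349207
```

View pics/w2.png

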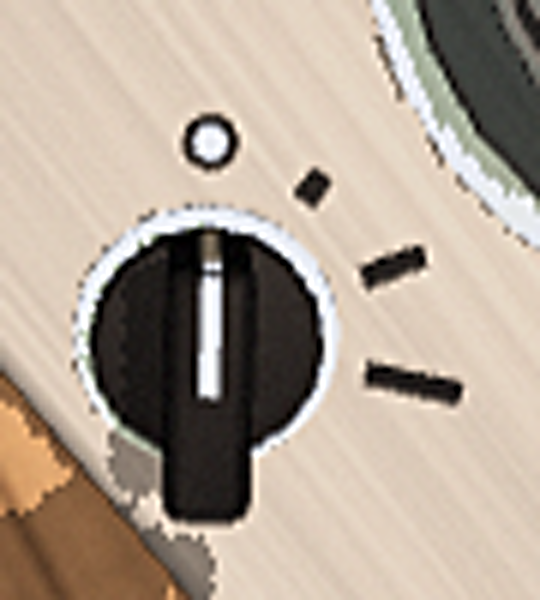

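The crop confirms the knob at off, axis at about (506.5, −325), and the bar aligned with the tool's x. I descend and then close.

Request:
{"fn": "carry_out", "kwargs": {"moves": [{"linear": [0.0026, 0.0033, 0.05], "rot": [0, 0, 0], "fingers": 0.6}, {"linear": [0, 0, 0.05], "rot": [0, 0, 0], "fingers": 0.6}, {"linear": [0, 0, 0.05], "rot": [0, 0, 0], "fingers": 0.6}, {"linear": [0, 0, 0.04], "rot": [0, 0, 0], "fingers": 0.6}, {"linear": [0, 0, 0.02], "rot": [0, 0, 0], "fingers": 0.6}, {"linear": [0, 0, 0], "rot": [0, 0, 0], "fingers": 0.6}]}}

```text
time_s: 3.25
position: [505.9, -324.6, 81.3]
orientation: [0.849, 0.529, -0.0, -0.001]
force: [0.9, 0.1, 0.1]
grip_width: 51.6
gripper_force: 0.0
```

Request:
{"fn": "carry_out", "kwargs": {"moves": [{"linear": [0, 0, 0], "rot": [0, 0, 0], "fingers": 0.1}, {"linear": [0, 0, 0], "rot": [0, 0, 0], "fingers": 0.1}, {"linear": [0, 0, 0], "rot": [0, 0, 0], "fingers": 0.1}, {"linear": [0, 0, 0], "rot": [0, 0, 0], "fingers": 0.1}, {"linear": [0, 0, 0], "rot": [0, 0, 0], "fingers": 0.1}, {"linear": [0, 0, 0], "rot": [0, 0, 0], "fingers": 0.1}]}}

```text
time_s: 4.0
position: [506.6, -325.5, 84.4]
orientation: [0.848, 0.529, -0.0, 0.001]
force: [-6.5, 1.7, 7.8]
grip_width: 13.1
gripper_force: 59.3
```

Request:
{"fn": "carry_out", "kwargs": {"moves": [{"linear": [0, 0, -0.004], "rot": [0, 0, 0], "fingers": 0.1}, {"linear": [0, 0, 0], "rot": [0, 0, 0.09], "fingers": 0.1}, {"linear": [0, 0, 0], "rot": [0, 0, 0.09], "fingers": 0.1}, {"linear": [0, 0, 0], "rot": [0, 0, 0.09], "fingers": 0.1}, {"linear": [0, 0, 0], "rot": [0, 0, 0.09], "fingers": 0.1}, {"linear": [0, 0, 0], "rot": [0, 0, 0.09], "fingers": 0.1}, {"linear": [0, 0, 0], "rot": [0, 0, 0.09], "fingers": 0.1}, {"linear": [0, 0, 0], "rot": [0, 0, 0.09], "fingers": 0.1}, {"linear": [0, 0, 0], "rot": [0, 0, 0.09], "fingers": 0.1}, {"linear": [0, 0, 0], "rot": [0, 0, 0.036], "fingers": 0.1}]}}

```text
time_s: 5.25
position: [506.0, -324.9, 84.5]
orientation: [0.999, -0.038, -0.0, -0.0]
force: [1.5, -2.0, -9.8]
grip_width: 12.8
gripper_force: 61.8
```

Request:
{"fn": "carry_out", "kwargs": {"moves": [{"linear": [0, 0, 0], "rot": [0, 0, 0], "fingers": 0.1}, {"linear": [0, 0, 0], "rot": [0, 0, 0], "fingers": 0.1}]}}

```text
time_s: 5.5
position: [506.1, -324.9, 84.6]
orientation: [0.999, -0.035, -0.0, -0.0]
force: [1.4, -3.5, -15.3]
grip_width: 12.8
gripper_force: 61.0
```

The turn is 1.187 rad. I release and retreat upward.

Request:
{"fn": "carry_out", "kwargs": {"moves": [{"linear": [0, 0, 0], "rot": [0, 0, 0], "fingers": 0.5}, {"linear": [0, 0, 0], "rot": [0, 0, 0], "fingers": 0.5}, {"linear": [0, 0, 0], "rot": [0, 0, 0], "fingers": 0.5}, {"linear": [0, 0, 0], "rot": [0, 0, 0], "fingers": 0.5}, {"linear": [0, 0, -0.03], "rot": [0, 0, 0], "fingers": 0.5}, {"linear": [0, 0, -0.05], "rot": [0, 0, 0], "fingers": 0.5}, {"linear": [0, 0, -0.05], "rot": [0, 0, 0], "fingers": 0.5}, {"linear": [0, 0, -0.06], "rot": [0, 0, 0], "fingers": 0.5}, {"linear": [0, 0, 0], "rot": [0, 0, 0], "fingers": 0.5}]}}

```text
time_s: 6.62
position: [508.7, -326.7, 243.6]
orientation: [0.999, -0.036, 0.004, 0.003]
force: [-0.0, -0.3, -0.1]
grip_width: 42.6
gripper_force: 0.0
```

```bash
python3 - <<'E'
from h import *
w=camera('wrist');save(w,'w3.png',s=1.4)
E
```

```text
(no output)
```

View pics/w3.png

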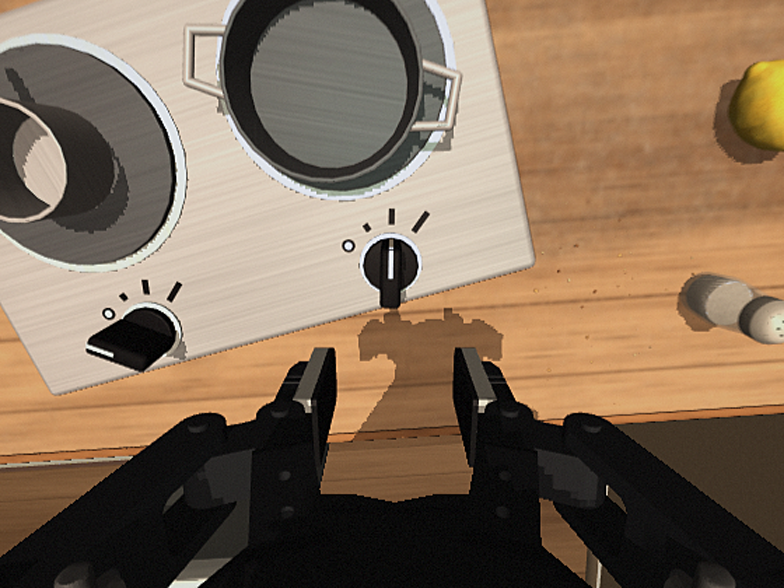

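The right knob's white line at (391,258) points at the middle bar (391,216). The left knob is still at off, the pan has not moved and the gripper is clear.

```bash
python3 -c "from workcell import *; print(finish_job())"
```

```text
the job is handed in; nothing more can be done
None
```

The right knob, for the ring under the small two-handled pan, is clicked in at medium and released; the left knob is still at off, the pan looked unmoved in the last picture, and the job is handed in (no verdict was returned).

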